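# Spin the tuning flywheel and brake it on the index

## Robot

A 6-joint arm with a two-finger parallel gripper is mounted at the origin on the work surface. World frame = base frame: x ahead of the robot, y to its left, z up, the work surface at z = 0. Lengths are in m, angles in rad, forces in N, time in s.
With the tool pointing down it reaches from about 0.425 to 1.125 m from the base axis. Payload 14.9 kg.
Tool frame: the origin (TCP) lies between the finger pads; the fingertips stand tcp_to_tips ahead of it and the grasp point (between the pads) lies 3 mm ahead of it (tcp_to_tips is the distance from the TCP to the fingertips, in m); z points along the fingers, y is the line along which they close (so a half turn about z gives the same grasp; the last joint's range is limited). The gripper opens to 91 mm and grips with 3 to 60 N. Pads are 32 mm wide; open, the fingers measure 118 mm over their backs; the gripper's body (76 mm by 178 mm) begins 60 mm behind the grasp point.
Start: joints at [1.146, 0.379, 1.734, -0, 1.028, -0.033], TCP at [0.267, 0.647, 0.236] pointing down, gripper open.
Joint ranges: [-2.77, 2.77], [-0.74, 2.19], [0, 2.66], [-1.06, 4.2], [0.31, 2.87], [-3.08, 3.08]. Speed limits (rad/s): [1.89, 1.89, 2.39, 3.14, 3.14, 3.14].

## Interface

Orientations are given as a rotation vector (axis times angle).
In Python, from rig import sense, grab_frame, job_done, tcp_to_tips gives the robot as it stands.
- The arm moves only by the tool step_arm, never from a script. Its argument "deltas" is a list of rows, each an object with "jaw": the finger opening in m, from 0 to 0.0912; "travel": the shift along the tool's x, y, z in m, a list of three; "turn": the turn, a rotation vector about the tool's x, y, z in degrees, a list of three. In form: [{"jaw": jaw, "travel": [tx, ty, tz], "turn": [ax, ay, az]}, ...]. A call has 1 to 5 rows; each row shifts and turns the commanded pose from where the row before left it, along the tool's axes as they then stand; what a row does not reach is not made up. A row lasts 1/10 s, in which the tool goes at most 50 mm and 8.59 degrees, less where a joint would pass 70% of its speed; a pose out of reach is approached as far as the arm can. A call is refused whole if a number of a shift passes 0.05 or a number of a turn 8.59, either way. A call with a gripper value outside its range is refused whole. The fingers move at their own pace and stop on an object; "grip_force" is the grip in N (left out, the last holds). Time passes only in rows, so rows that do not move let the fingers close. It gives the time, the measured TCP pose, the force, the opening and the grip force at its end, in the units of the state.
- sense(): the state, without advancing time (a new reading comes with each control period).
- grab_frame(name): name is "scene" or "top" or "wrist"; returns a dict with "image" (400x640x3 uint8, blue, green, red), "depth" (400x640 float32, m along the optical axis (not along the pixel's ray), 0 where there is no reading), "fovy" (degrees; the focal length in pixels is half the picture's height over the tangent of half this angle, whatever the lens; pixels are square), "cx", "cy" (the principal point, pixels), "dist_coeffs" ([k1, k2, p1, p2, k3] as OpenCV has them; the pictures are not rectified), "R" (3x3) and "t" (3): a world point X has camera coordinates R X + t. Camera axes: x right, y down, z forward; pixel columns grow to the right and rows downward; lengths in m; the calibration is good to about 2 mm. A picture is of the moment at which its call begins.
- job_done(): hands the job in; it is judged then, once.
The state is a dict: "clock": time; "joint_pos": joint angles; "qvel": joint speeds; "tau": joint torques, N m; "position": TCP position; "tool_rot": TCP orientation; "contact_force": force on the tool from outside, world axes, zero at the start; "ft_torque": the same for the moment, N m; "width": opening from 0.0 (shut) to 1.0 (fully open); "finger_force": force on a finger pad.
Only numpy, scipy, OpenCV 4.12 (cv2) and the standard library are available. Lean on these libraries where they do the work, as an engineer would, in place of code of your own. Each camera call takes 0.05 s, during which the arm holds its last target. There are 200 camera calls.

## Task

Flick the tuning wheel on the desk console with a fingertip so that it spins clockwise (seen from above) by itself, and let it run freely until its peg has passed the index plate and gone on well past the opposite side of the wheel, at least once. Then, on a later pass, brake the turning wheel with a fingertip so that it comes to a stand with the peg in front of the index plate: the first stop counts, so do not let it stop anywhere else and push it there afterwards. Finish with the hand clear of the console, and leave the tumbler, hand-held radio and microphone where they are.

Things in the scene. Friction and masses are not known exactly. Their poses are not given: they have to be found in the camera images.
- console: Low black desk box, 200 (its x) x 240 (its y) x 45 mm high, fixed to the desk; place and yaw vary. Origin at the centre of its underside, z up. The tuning wheel lies flat on it, its upright axis through the origin. The index plate stands on its +x edge; a small display strip lies along its -x edge.
- tuning_wheel (a joint): Wheel angle in rad, not wrapped, no end stops; grows clockwise seen from above. Starts between -5.0 and -1.2; at 0, 2 pi, 4 pi ... the peg is at the middle of the index plate. Coasts with little friction: let go at 3 rad/s it loses roughly 0.5 to 1 rad/s each second, less as it slows, and runs on for one or two turns; from 6 rad/s three to four (its weight varies).
- peg (a point): Foot of the wheel's only peg: the point on the wheel's face on the peg's centre line, 54 mm from the axis; it goes round with the wheel. The peg is a black upright cylinder 16 mm in diameter that stands 16 mm above the face (top 83 mm above the desk).
- wheel_centre (a point): Centre, on the axis, of the wheel's top face, 67 mm above the desk; fixed. The wheel is a free-running aluminium flywheel, 140 mm in diameter, 16 mm thick, about 0.5 kg with a flat face. Its bearing is sprung: pressed, the wheel sinks up to 5 mm (1 to 4 N to start, about 1.5 N per mm more, then a hard stop). A fingertip press on the face near the rim stops it almost at once; it stays put.
- index_mark (a point): Fixed point at the height of the wheel's face, 54 mm from the axis towards the middle of the index plate: where the peg's foot belongs at the end. The index plate is an aluminium block outside the wheel's rim, 32 mm wide (along console y), 18 mm thick, centred 86 mm from the axis along console +x, top 65 mm above the desk.
- tumbler: Open steel cup, 68 mm across the rim, 85 mm high, loose on the desk; origin at the centre of its underside. To be left alone.
- handheld: Hand-held radio lying on its back, body 110 x 56 x 34 mm with a 120 mm rod aerial along its +x, loose; origin at the centre of the body's underside. To be left alone.
- microphone: Hand microphone lying flat, 85 x 55 x 31 mm with a talk bar on its +y side, loose; origin at the centre of its underside. To be left alone.

How it is judged:
On the way, in this order (a step that is already met when the one before it is completed fails the run):
1. the wheel spins clockwise above 1.2 rad/s, untouched (velocity of joint tuning_wheel above 1.2 rad/s and contact force between the fingers and console below 0.05 N), for 0.1 s.
2. still running free, the peg has passed the plate and the opposite side (angle over 3.5 rad) (value of joint tuning_wheel above 3.5 rad and velocity of joint tuning_wheel above 0.2 rad/s and contact force between the fingers and console below 0.05 N), for 0.05 s.
3. the wheel stands under the fingertip, peg within 17 mm of the index mark (horizontal distance between peg and index_mark below 0.017 m and velocity of joint tuning_wheel between -0.1 and 0.1 rad/s and contact force between the fingers and console above 0.2 N), for 0.04 s.
At the end, for the whole second after the job is handed in: The wheel stands still with the foot of its peg within 17 mm of the index mark, one or more turns after its first pass of the index plate (horizontal distance between peg and index_mark below 0.017 m and value of joint tuning_wheel above 3.5 rad and velocity of joint tuning_wheel between -0.05 and 0.05 rad/s); the robot touches nothing.
It fails at once if the wheel stopped away from the index plate after its free run (value of joint tuning_wheel above 3.5 rad and velocity of joint tuning_wheel between -0.03 and 0.03 rad/s and horizontal distance between peg and index_mark above 0.018 m).
It fails at once if the tumbler was moved or lifted by more than 15 mm (distance of tumbler from where it was at the start of the episode above 0.015 m).
It fails at once if the hand-held radio was moved or lifted by more than 15 mm (distance of handheld from where it was at the start of the episode above 0.015 m).
It fails at once if the hand microphone was moved or lifted by more than 15 mm (distance of microphone from where it was at the start of the episode above 0.015 m).
It also fails if it takes over 48 s, if anything falls off the work surface, if the arm or the gripper's body presses on something with over 40 N, if the wrist force passes 120 N, or if a joint passes its speed limit or range.

## Working session

There is one attempt and no reset: what is moved stays moved. The work goes in short steps, Python scripts to look and compute and a tool call to move; the robot and the scene stay as the last step left them, time stands still between calls to the robot, and variables do not carry over. Pictures are saved under pics/ and viewed, at most 10 in all, crops included, and the job is handed in when it is done.

Besides the shell and the picture viewer there is one more tool, called after "Emit:" as a command line: name --argument value ..., lists and objects as JSON in quotes. step_arm: Moves the arm, as the interface text tells. Its arguments: {"type":"object","properties":{"deltas":{"type":"array"},"grip_force":{"type":"number"}},"required":["deltas"]}

```bash
mkdir -p pics; ls; cat > h.py <<'E'
import numpy as np, cv2
from rig import sense, grab_frame, job_done, tcp_to_tips
def K(f):
    h=f["image"].shape[0]; fl=h/2/np.tan(np.radians(f["fovy"])/2)
    return np.array([[fl,0,f["cx"]],[0,fl,f["cy"]],[0,0,1.]])
def ray(f,uv,z):
    p=cv2.undistortPoints(np.array(uv,float).reshape(-1,1,2),K(f),np.array(f["dist_coeffs"],float)).reshape(-1,2)
    R=np.array(f["R"]);t=np.array(f["t"])
    d=np.c_[p,np.ones(len(p))]@R; c=-R.T@t
    return c+d*((z-c[2])/d[:,2:])
def proj(f,X):
    return cv2.projectPoints(np.array(X,float).reshape(-1,1,3),cv2.Rodrigues(np.array(f["R"],float))[0],np.array(f["t"],float),K(f),np.array(f["dist_coeffs"],float))[0].reshape(-1,2)
E
python3 - <<'E'
from h import *
for n in("top","scene"):
    f=grab_frame(n); cv2.imwrite(f"pics/{n}0.png",f["image"]); np.save(f"{n}0.npy",f,allow_pickle=True)
    print(n,f["fovy"],f["dist_coeffs"],-np.array(f["R"]).T@f["t"])
print(sense(),tcp_to_tips)
E
```

```text
pics
top 50.955974650308335 [-0.09130196  0.          0.          0.          0.        ] [0.54978744 0.06136191 1.03979804]
scene 46.81121188693515 [0.02975084 0.         0.         0.         0.        ] [0.95647465 0.48485323 0.97625397]
{'clock': 0.1, 'joint_pos': array([ 1.14568693e+00,  3.79378032e-01,  1.73472753e+00, -1.68811707e-05,
        1.02848661e+00, -3.33007839e-02]), 'qvel': array([-0.00053197, -0.00127026, -0.00080246,  0.00048249,  0.00079426,
       -0.00046023]), 'tau': array([-1.02023499e-03, -7.65036750e+01, -4.35298991e+01,  6.52011624e-02,
        3.98777530e-02,  6.44245404e-06]), 'position': array([0.26717261, 0.64664346, 0.23533596]), 'tool_rot': array([-6.11467415e-01, -3.08129377e+00,  1.53402784e-03]), 'contact_force': array([-0.37853323,  0.19316528,  1.00024356]), 'ft_torque': array([-0.0625529 ,  0.00921833, -0.05372294]), 'finger_force': 0.0, 'width': 0.9987710487149064} 0.022
```

View pics/top0.png

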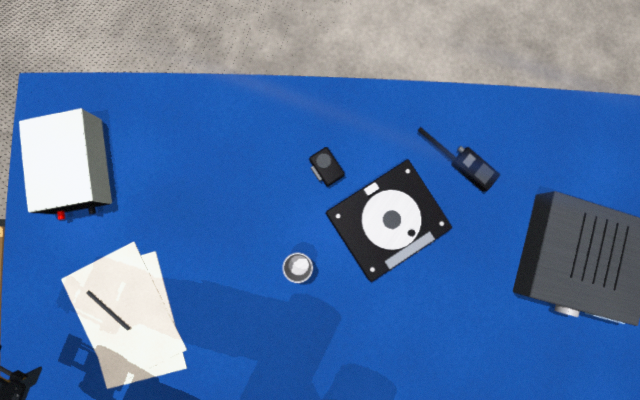

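View pics/scene0.png

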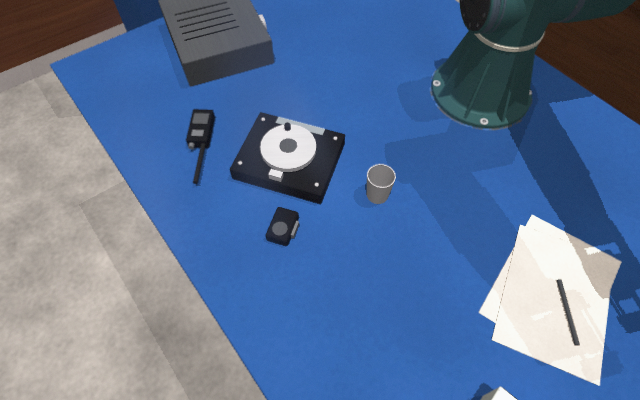

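The top view shows the wheel at about (391,219), the peg at (411,233), the plate at (372,188) and the strip at (410,250). The tumbler is at (298,268), the microphone at (326,167) and the radio at (475,168). The scene view agrees.

```bash
python3 - <<'E'
from h import *
f=np.load("top0.npy",allow_pickle=True).item()
im=f["image"]; g=im.min(axis=2)
m=(g>170).astype(np.uint8); m[:,:300]=0;m[:,460:]=0;m[:150]=0;m[290:]=0
n,l,s,c=cv2.connectedComponentsWithStats(m)
for i in range(1,n):
    if s[i,4]>20: print(i,s[i],c[i])
i=1+np.argmax(s[1:,4])
cn=max(cv2.findContours((l==i).astype(np.uint8),cv2.RETR_EXTERNAL,cv2.CHAIN_APPROX_NONE)[0],key=len).reshape(-1,2)
P=ray(f,cn,.067); 
A=np.c_[2*P[:,:2],np.ones(len(P))]; s0=np.linalg.lstsq(A,(P[:,:2]**2).sum(1),rcond=None)[0]
C=s0[:2]; print("C",C,"r",np.sqrt(s0[2]+C@C))
# plate
pl=[k for k in range(1,n) if s[k,4]>20 and np.hypot(*(c[k]-[372,188]))<10]
for k in pl:
    X=ray(f,c[k],.065)[0,:2]; print("plate",X,np.linalg.norm(X-C),np.degrees(np.arctan2(*(X-C)[::-1])))
k=(g<60).astype(np.uint8)
Pp=[]
mm=np.zeros_like(k); mm[225:243,402:420]=1
n,l,s,c=cv2.connectedComponentsWithStats(k*mm)
for i in range(1,n):
    X=ray(f,c[i],.078)[0,:2]; print("peg",s[i],c[i],X,np.linalg.norm(X-C),np.degrees(np.arctan2(*(X-C)[::-1])))
# console screws/strip
for uv,z in(((410,250),.045),((298,268),.085),((326,167),.03),((420,130),.02),((475,168),.034),((407.5,168),.045),((338,215),.045),((442,223.5),.045),((373,269),.045)): print(uv,ray(f,uv,z)[0])
d=f["depth"]; print(d[219,405],d[300,330],-np.array(f["R"]).T@f["t"])
E
```

```text
2 [364 183  15  12 103] [371.12621359 188.49514563]
3 [ 362  190   59   60 2435] [390.66201232 219.03613963]
6 [386 233  47  35 395] [409.55189873 249.61772152]
7 [300 254  12  21 137] [303.75912409 264.40145985]
C [ 0.58463404 -0.12679656] r 0.0684401125770568
plate [ 0.65535146 -0.0785119 ] 0.08562921117461708 34.32460012272636
peg [409 230   6   5  22] [411.13636364 232.36363636] [ 0.55492356 -0.17163717] 0.053790270691536655 -123.52765014544623
peg [415 232   5   8  14] [417.78571429 235.71428571] [ 0.54755436 -0.18735442] 0.07100815219081053 -121.4792057613815
(410, 250) [ 0.51303848 -0.17751332  0.045     ]
(298, 268) [0.46794157 0.08665446 0.085     ]
(326, 167) [0.70835491 0.02749905 0.03      ]
(420, 130) [ 0.81120437 -0.20583787  0.02      ]
(475, 168) [ 0.71771218 -0.34144344  0.034     ]
(407.5, 168) [ 0.70996474 -0.16899759  0.045     ]
(338, 215) [ 0.5919091  -0.00346329  0.045     ]
(442, 223.5) [ 0.57813996 -0.25481519  0.045     ]
(373, 269) [ 0.4662522  -0.08957903  0.045     ]
0.97792625 1.0262146 [0.54978744 0.06136191 1.03979804]
```

Emit:
step_arm --deltas '[{"jaw": 0, "travel": [-0.03, -0.033, 0], "turn": [0, 0, 0]}, {"jaw": 0, "travel": [-0.03, -0.033, 0], "turn": [0, 0, 0]}, {"jaw": 0, "travel": [-0.03, -0.033, 0], "turn": [0, 0, 0]}, {"jaw": 0, "travel": [-0.03, -0.033, 0], "turn": [0, 0, 0]}, {"jaw": 0, "travel": [-0.03, -0.033, 0], "turn": [0, 0, 0]}]' --grip_force 5

```text
clock: 0.6
position: [0.3431, 0.4354, 0.2357]
tool_rot: [-0.611, -3.081, 0.001]
contact_force: [1.1, -0.1, -0.1]
width: 0.593
finger_force: 0.0
```

Emit:
step_arm --deltas '[{"jaw": 0, "travel": [-0.03, -0.033, 0], "turn": [0, 0, 0]}, {"jaw": 0, "travel": [-0.03, -0.033, 0], "turn": [0, 0, 0]}, {"jaw": 0, "travel": [-0.03, -0.033, 0], "turn": [0, 0, 0]}, {"jaw": 0, "travel": [-0.03, -0.033, 0], "turn": [0, 0, 0]}, {"jaw": 0, "travel": [-0.03, -0.033, 0], "turn": [0, 0, 0]}]'

```text
clock: 1.1
position: [0.4187, 0.2257, 0.2359]
tool_rot: [0.611, 3.082, 0.0]
contact_force: [1.1, 0.7, -0.9]
width: 0.157
finger_force: 0.0
```

Emit:
step_arm --deltas '[{"jaw": 0, "travel": [-0.03, -0.033, 0], "turn": [0, 0, 0]}, {"jaw": 0, "travel": [-0.03, -0.033, 0], "turn": [0, 0, 0]}, {"jaw": 0, "travel": [-0.03, -0.033, 0], "turn": [0, 0, 0]}, {"jaw": 0, "travel": [-0.03, -0.033, 0], "turn": [0, 0, 0]}, {"jaw": 0, "travel": [-0.03, -0.033, 0], "turn": [0, 0, 0]}]'

```text
clock: 1.6
position: [0.4944, 0.0158, 0.2359]
tool_rot: [0.612, 3.081, 0.0]
contact_force: [1.2, 0.5, -0.0]
width: 0.007
finger_force: 0.0
```

Emit:
step_arm --deltas '[{"jaw": 0, "travel": [-0.03, -0.033, 0], "turn": [0, 0, 0]}, {"jaw": 0, "travel": [-0.03, -0.033, 0], "turn": [0, 0, 0]}, {"jaw": 0, "travel": [-0.03, -0.033, 0], "turn": [0, 0, 0]}, {"jaw": 0, "travel": [-0.03, -0.033, 0], "turn": [0, 0, 0]}, {"jaw": 0, "travel": [-0.03, -0.033, 0], "turn": [0, 0, 0]}]'

```text
clock: 2.1
position: [0.57, -0.194, 0.2357]
tool_rot: [-0.612, -3.081, -0.0]
contact_force: [0.5, 0.2, 1.3]
width: 0.009
finger_force: 0.0
```

Emit:
step_arm --deltas '[{"jaw": 0, "travel": [0, 0, 0], "turn": [0, 0, 7.75]}, {"jaw": 0, "travel": [0, 0, 0], "turn": [0, 0, 7.75]}, {"jaw": 0, "travel": [0, 0, 0], "turn": [0, 0, 7.75]}, {"jaw": 0, "travel": [0, 0, 0], "turn": [0, 0, 7.75]}, {"jaw": 0, "travel": [0, 0, 0], "turn": [0, 0, 0]}]'

```text
clock: 2.6
position: [0.5696, -0.1921, 0.2357]
tool_rot: [-1.416, -2.804, 0.0]
contact_force: [0.2, 0.2, -0.3]
width: 0.004
finger_force: 0.0
```

Emit:
step_arm --deltas '[{"jaw": 0, "travel": [-0.008, 0, 0.04], "turn": [0, 0, 0]}, {"jaw": 0, "travel": [0, 0, 0.04], "turn": [0, 0, 0]}, {"jaw": 0, "travel": [0, 0, 0.035], "turn": [0, 0, 0]}, {"jaw": 0, "travel": [0, 0, 0.015], "turn": [0, 0, 0]}, {"jaw": 0, "travel": [0, 0, 0.01], "turn": [0, 0, 0]}]'

```text
clock: 3.1
position: [0.5743, -0.1984, 0.095]
tool_rot: [-1.409, -2.807, 0.0]
contact_force: [1.1, -0.5, 0.5]
width: 0.001
finger_force: 0.0
```

```bash
python3 - <<'E'
from h import *
f=grab_frame("scene"); np.save("scene1.npy",f,allow_pickle=True)
s=sense();print(s["position"],s["contact_force"])
C=np.array([.58463,-.1268]);
u,v=proj(f,[C[0],C[1],.067])[0];print(u,v)
im=f["image"][int(v)-60:int(v)+60,int(u)-80:int(u)+80]
cv2.imwrite("pics/s1.png",cv2.resize(im,None,fx=5,fy=5,interpolation=cv2.INTER_CUBIC))
p=[[C[0]+.054*np.cos(a),C[1]+.054*np.sin(a),.067] for a in np.radians([34.3,-123.5])]
print(proj(f,p),(proj(f,p)-[int(u)-80,int(v)-60])*5)
E
```

```text
[ 0.57412849 -0.19835676  0.09441227] [-1.92164578  0.81249526 -1.04030597]
288.3413657952076 144.99495133115337
[[280.53301759 161.69514962]
 [287.70994682 128.22887638]] [[362.66508797 388.4757481 ]
 [398.54973408 221.14438188]]
```

View pics/s1.png

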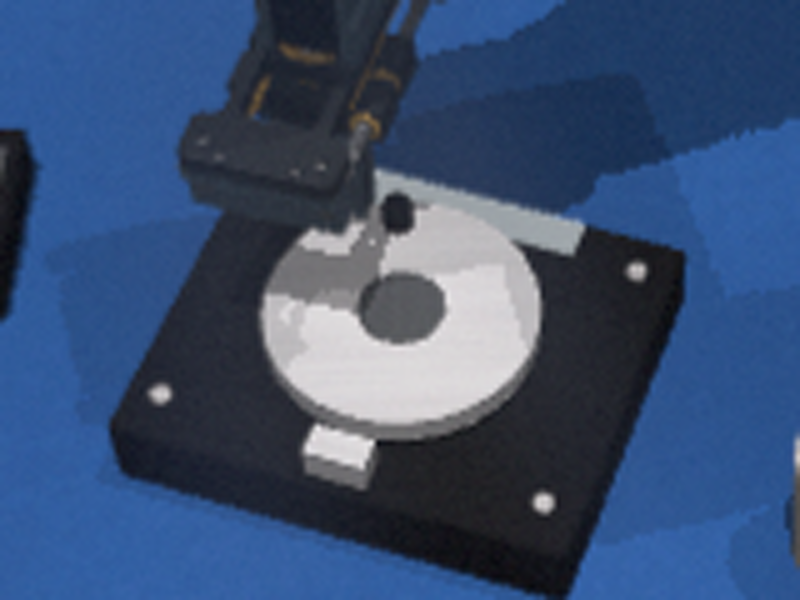

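The scene view shows the peg at crop (398,213), where my model predicts it, with the finger just behind it. Flicking now.

Emit:
step_arm --deltas '[{"jaw": 0, "travel": [0.006, 0, 0], "turn": [0, 0, 0]}, {"jaw": 0, "travel": [0.012, 0, 0], "turn": [0, 0, 0]}, {"jaw": 0, "travel": [0.018, 0, 0], "turn": [0, 0, 0]}, {"jaw": 0, "travel": [0.022, 0, 0], "turn": [0, 0, 0]}, {"jaw": 0, "travel": [-0.01, 0, -0.04], "turn": [0, 0, 0]}]'

```text
clock: 3.65
position: [0.5408, -0.1562, 0.1329]
tool_rot: [-1.406, -2.8, 0.001]
contact_force: [0.4, -0.3, 0.3]
width: 0.004
finger_force: 0.0
```

```bash
cat > w.py <<'E'
from h import *
C=np.array([.58463,-.1268]); Y=34.3
def peg(f):
    g=f["image"].max(axis=2); best=[]
    # candidate pixels: dark, projecting on annulus at mid-peg height
    v,u=np.nonzero(g<55)
    k=(abs(u-288)<40)&(abs(v-142)<35); u,v=u[k],v[k]
    X=ray(f,np.c_[u,v],.075)[:,:2]-C
    r=np.hypot(*X.T); k=(r>.042)&(r<.064)
    M=np.zeros(g.shape,np.uint8); M[v[k],u[k]]=1
    n,l,s,c=cv2.connectedComponentsWithStats(M)
    for i in range(1,n):
        if s[i,4]<8: continue
        x=ray(f,c[i],.075)[0,:2]-C
        best.append((round((Y-np.degrees(np.arctan2(x[1],x[0])))%360,1),round(np.hypot(*x),4),int(s[i,4])))
    return best
def watch(n,name):
    for i in range(n):
        t=sense()["clock"]; f=grab_frame("scene"); print(round(t,3),peg(f))
    cv2.imwrite(f"pics/{name}.png",cv2.resize(f["image"][85:205,208:368],None,fx=4,fy=4))
E
python3 - <<'E'
from w import *
print(peg(np.load("scene1.npy",allow_pickle=True).item()),peg(np.load("scene0.npy",allow_pickle=True).item()))
s=sense();print(s["position"],s["contact_force"])
watch(5,"w1")
E
```

```text
[(np.float64(156.3), np.float64(0.053), 30)] []
[ 0.5408332  -0.15615437  0.13286225] [ 0.39123293 -0.30901581  0.3238645 ]
3.65 [(np.float64(251.8), np.float64(0.0516), 28)]
3.7 [(np.float64(269.0), np.float64(0.0518), 28)]
3.75 [(np.float64(286.0), np.float64(0.052), 34)]
3.8 [(np.float64(302.9), np.float64(0.0528), 37)]
3.85 [(np.float64(319.3), np.float64(0.0529), 33)]
```

View pics/w1.png

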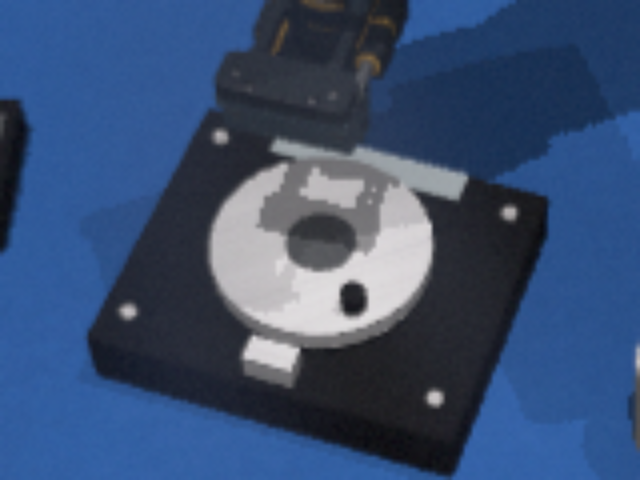

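The crop shows the wheel spinning clockwise, peg at (352,298) nearing the plate, with the hand clear of it. Speed is about 5.9 rad/s. I'll track the coast.

```bash
python3 - <<'E'
from w import *
import json
T=[]
for i in range(56):
    t=sense()["clock"]; b=peg(grab_frame("scene"))
    if len(b)==1: T.append((t,float(b[0][0])))
T=np.array(T); a=np.unwrap(np.radians(T[:,1])); a+= np.round((-.1-a[0])/(2*np.pi))*2*np.pi
a=np.degrees(a); w=np.gradient(a,T[:,0])
for r in list(zip(T[:,0].round(2),a.round(1),w.round(0)))[::4]: print(*r)
print(len(T),np.polyfit(T[:,0]-T[0,0],a,2), T[-1],a[-1]); np.save("T.npy",np.c_[T[:,0],a])
E
```

```text
3.9 -23.8 324.0
4.1 39.0 303.0
4.3 97.2 283.0
4.5 154.8 295.0
4.7 211.0 278.0
4.9 266.3 266.0
5.1 318.0 246.0
5.3 366.4 233.0
5.5 411.7 226.0
5.7 454.5 215.0
5.9 496.6 195.0
6.1 535.8 199.0
6.3 576.1 207.0
6.5 612.9 177.0
56 [-27.28390988 315.51687657 -23.48940239] [  6.65 280.5 ] 640.5
```

Emit:
step_arm --deltas '[{"jaw": 0, "travel": [0, 0, 0.038], "turn": [0, 0, 0]}]'

```text
clock: 6.8
position: [0.549, -0.161, 0.1013]
tool_rot: [1.409, 2.799, 0.002]
contact_force: [1.0, -0.6, -1.5]
width: 0.002
finger_force: 0.0
```

```bash
python3 - <<'E'
from w import *
s=sense();print(s["clock"],s["position"],s["contact_force"])
watch(1,"w2")
s=sense();print(s["clock"],s["position"])
E
```

```text
6.8 [ 0.54900144 -0.1610164   0.10128611] [ 0.96840684 -0.5850737  -1.50861108]
6.8 [(np.float64(159.6), np.float64(0.0581), 27), (np.float64(306.7), np.float64(0.0529), 33)]
6.85 [ 0.54459344 -0.15955812  0.09363361]
```

```bash
python3 - <<'E'
from w import *
watch(1,"w3")
s=sense();print(s["clock"],s["position"])
E
```

```text
6.85 [(np.float64(157.7), np.float64(0.0542), 41), (np.float64(315.0), np.float64(0.0525), 36)]
6.9 [ 0.54382593 -0.15929303  0.09486297]
```

Emit:
step_arm --deltas '[{"jaw": 0, "travel": [0, 0, 0], "turn": [0, 0, 0]}, {"jaw": 0, "travel": [0, 0, 0.012], "turn": [0, 0, 0]}, {"jaw": 0, "travel": [0, 0, 0], "turn": [0, 0, 0]}, {"jaw": 0, "travel": [0, 0, 0], "turn": [0, 0, 0]}]'

```text
clock: 7.3
position: [0.5466, -0.1602, 0.0867]
tool_rot: [1.412, 2.805, 0.0]
contact_force: [-1.1, -0.4, 6.0]
width: 0.002
finger_force: 2.9
```

```bash
python3 - <<'E'
from w import *
s=sense();print(s["clock"],s["position"],s["contact_force"])
watch(3,"w4")
s=sense();print(s["clock"],s["position"],s["contact_force"])
E
```

```text
7.3 [ 0.54656526 -0.16015211  0.08665185] [-1.11437618 -0.35625612  5.96583118]
7.3 [(np.float64(149.8), np.float64(0.0492), 47), (np.float64(354.5), np.float64(0.0546), 33)]
7.35 [(np.float64(151.5), np.float64(0.0494), 49), (np.float64(355.0), np.float64(0.0545), 33)]
7.4 [(np.float64(149.1), np.float64(0.0496), 47), (np.float64(355.0), np.float64(0.0545), 33)]
7.45 [ 0.5465757  -0.16016573  0.08684689] [-1.03893848  0.48219687  6.63838344]
```

The wheel stands at about 355°, some 5 mm from the mark, under a 6 N press. Lifting straight off.

Emit:
step_arm --deltas '[{"jaw": 0, "travel": [0, 0, -0.01], "turn": [0, 0, 0]}, {"jaw": 0, "travel": [0, 0, -0.03], "turn": [0, 0, 0]}, {"jaw": 0, "travel": [0, 0, -0.04], "turn": [0, 0, 0]}, {"jaw": 0, "travel": [0, 0, -0.04], "turn": [0, 0, 0]}, {"jaw": 0, "travel": [0, 0, 0], "turn": [0, 0, 0]}]'

```text
clock: 7.95
position: [0.5485, -0.1608, 0.212]
tool_rot: [1.409, 2.799, 0.002]
contact_force: [1.1, 0.1, -0.9]
width: 0.006
finger_force: 0.0
```

```bash
python3 - <<'E'
from w import *
watch(4,"w5")
s=sense();print(s["clock"],s["position"],s["contact_force"])
E
```

```text
7.95 [(np.float64(358.3), np.float64(0.054), 32)]
8.0 [(np.float64(358.6), np.float64(0.0542), 32)]
8.05 [(np.float64(358.6), np.float64(0.0542), 32)]
8.1 [(np.float64(359.1), np.float64(0.0542), 34)]
8.15 [ 0.54541157 -0.15981322  0.20539953] [ 0.15365301 -0.424108   -0.44550686]
```

View pics/w5.png

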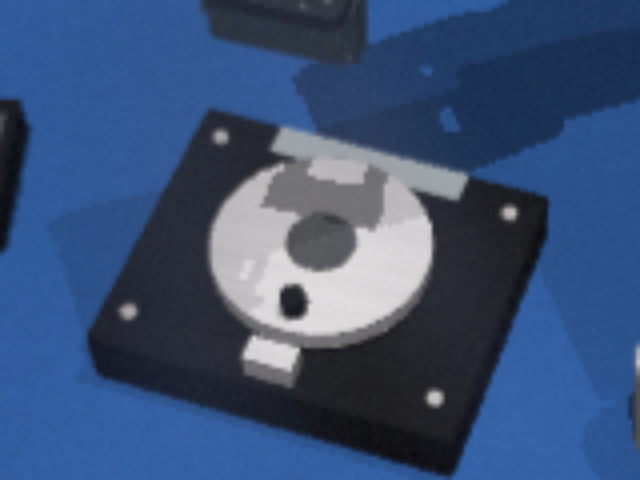

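The peg stands at (293,300), in front of the plate at (270,360), with the hand clear. The readings drift slightly, so I'll check for creep.

```bash
python3 - <<'E'
from w import *
T=[]
for i in range(10):
    t=sense()["clock"]; T.append((t,peg(grab_frame("scene"))[0][0]))
print(T[::3],np.polyfit(*np.array(T,float).T,1))
E
```

```text
[(8.15, np.float64(359.1)), (8.3, np.float64(359.1)), (8.45, np.float64(359.1)), (8.6, np.float64(359.0))] [-2.42424242e-02  3.59283030e+02]
```

It is at rest, about 1° from the mark.

```bash
python3 -c "
from rig import job_done; print(job_done())"
```

```text
the job is handed in; nothing more can be done
None
```

I flicked the wheel to about 5.9 rad/s and let it run free through two passes of the plate. I braked it on the third pass: the peg now rests about 1° (1 mm) from the index mark, the hand is clear, and the job is handed in (no verdict was returned).

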